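# Pack the tablet doser and trip its two-stage key

### The arm

A 6-joint arm with a two-finger parallel gripper is mounted at the origin on the work surface. World frame = base frame: x ahead of the robot, y to its left, z up, the work surface at z = 0. Lengths are in mm, angles in rad, forces in N, time in s.
With the tool pointing down it reaches from about 250 to 775 mm from the base axis. Payload 8.9 kg.
Tool frame: the origin (TCP) lies at the centre of the arm's flange, where the gripper is bolted on; the fingertips stand 173 mm ahead of it and the grasp point (between the pads) lies 155 mm ahead of it (manip.nose_length is the distance from the TCP to the fingertips, in mm); z points along the fingers, y is the line along which they close (so a half turn about z gives the same grasp; the last joint's range is limited). The gripper opens to 85 mm and grips with 20 to 120 N. Pads are 22 mm wide; open, the fingers measure 114 mm over their backs; the gripper's body (76 mm by 85 mm) begins 54 mm behind the grasp point. The pads swing forward as they close: fully open they stand 13 mm farther back than shut.
Start: joints at [-1.339, 0.291, -0.153, 1.127, 0, 1.431], TCP at [190.241, -489.319, 404.705] pointing down, gripper open.
Joint ranges: [-2.52, 2.52], [-0.91, 1.74], [-1.3, 1.37], [-1.96, 2.02], [-1.52, 1.47], [-3.14, 3.14]. Speed limits (rad/s): [2.22, 2.22, 2.79, 3.14, 3.14, 3.14].

### API

Orientations are given as [roll, pitch, yaw] about the fixed x, y, z axes, in that order (R = Rz(yaw) Ry(pitch) Rx(roll)).
In Python, from plant import manip, vision gives the robot as it stands. The module is installed in compiled form; this text tells all that it offers.
- The arm moves only by the tool play_rows, never from a script. Its argument "increments" is one flat list of numbers, 7 for each row, row after row: the shift along the tool's x, y, z as a fraction of full scale, then the turn, a rotation vector about the tool's x, y, z as a fraction of full scale, then the finger opening in mm, from 0 to 85.4. A call has 1 to 8 rows; each row is the pose to reach, as a shift and turn from the pose commanded when the call began, along the tool's axes at that moment, turning the shorter way round; what a row does not reach only later rows make up. Full scale, the value 1, is 750 mm for a shift and 360 degrees for a turn. A row lasts 1/12 s, in which the tool goes at most 41.7 mm and 7.16 degrees, less where a joint would pass 70% of its speed; a pose out of reach is approached as far as the arm can. A call with a number of a shift or a turn outside -1 to 1 is refused whole. A call with a gripper value outside its range is refused whole. The fingers move at their own pace and stop on an object; the grip force is fixed at half the most. Time passes only in rows, so rows that repeat a pose let the fingers close. It gives the time, the measured TCP pose, the force, the opening and the grip force at its end, in the units of the state.
- manip.get_state(): the state, without advancing time (a new reading comes with each control period).
- vision.camera(name): name is "side" or "top" or "wrist"; returns (picture, depth): 384x512x3 uint8, blue, green, red; 384x512 float32, mm along the optical axis (not along the pixel's ray), 0 where there is no reading.
- vision.camera_info(name): a dict with "camera_matrix" (3x3 intrinsics, pixels), "k1" (the pictures are not rectified: a ray, as slopes to the right and down, at radius r is drawn at 1 + k1 r^2 times it, then the intrinsics apply), "cam_to_world" (4x4, takes a point from camera to world coordinates). Camera axes: x right, y up, looking along -z (the intrinsics and any distortion apply to the point x, -y, -z); pixel columns grow to the right and rows downward; lengths in mm; the calibration is good to about 2 mm. A picture is of the moment at which its call begins: read the wrist's pose just before it. camera_info takes no time and is no camera call; for the wrist camera it gives the pose at the moment of the call.
- manip.finish_job(): hands the job in; it is judged then, once.
The state is a dict: "t": time; "joints": joint angles; "joint_velocities": joint speeds; "tau": joint torques, N m; "ee_pos": TCP position; "tool_rot": TCP orientation; "ft_force": force on the tool from outside, world axes, zero at the start; "ft_torque": the same for the moment, N m; "finger_gap": finger opening in mm; "grasp_force": force on a finger pad.
Only numpy, scipy, OpenCV 4.12 (cv2) and the standard library are available. Lean on these libraries where they do the work, as an engineer would, in place of code of your own. Each camera call takes 0.05 s, during which the arm holds its last target. There are 200 camera calls.

### The job

The three coffee tablets have stuck partway down the clear tube of the doser: push them right down to the bottom with the slim steel tamper, then stand the tamper upright on its cork coaster again and let go of it. After that press the doser's round steel key to its halfway stop, pause there for about a second, and then press it fully down so that it latches. Do not touch the tablets with the fingers, and leave the other things where they stand.

Things in the scene. Friction and masses are not known exactly. Their poses are not given: they have to be found in the camera images.
- doser: white tablet doser, fixed, 120 (x) x 210 (y) x 70 mm high; origin: centre of its underside, z up. On its flat top (70 mm up) stand the clear loading tube (axis at y = +55 mm, x = 0) and the round steel key (axis at y = -55 mm, x = 0).
- tube_mouth (a point): centre of the open upper end of the clear tube, 170 mm above the table: tube 48 mm outside, 40 mm inside, wall 4 mm, 100 mm deep, vertical, floor level with the doser's top
- tablets_top (a point): centre of the upper face of the stack of three dark brown hard-pressed coffee tablets (37 mm across, 30 mm high together, moving as one) inside the tube. It stands 20 to 45 mm below the mouth at first and 70 mm below it (100 mm above the table) when the stack is on the bottom.
- tablets (a joint): how far the stack has been pushed down, m: 0 to 0.050, where 0.050 is on the bottom (a hard stop). About 3 N of friction holds it where it is; it does not spring back.
- tamper: slim stainless tamper, 280 g, standing on its foot on the coaster; round about its z axis, 145 mm high: foot 32 mm across and 20 mm high, shaft 14 mm across, handle 28 mm across from 85 to 145 mm. Origin: centre of the foot's underside, z up along the shaft.
- tamper_grip (a point): middle of the tamper's handle, on the axis, 115 mm above the foot's underside
- coaster: round cork coaster, fixed, 110 mm across, 4 mm thick; origin: centre of its underside
- key_top (a point): centre of the flat upper face of the round steel key, 36 mm across, at first 94 mm above the table, in a 54 mm wide, 6 mm high collar. It is pressed straight down, 12 mm in all: 6 mm to the halfway stop, then 6 mm more to a hard stop. Once pressed past the halfway stop it stays down by that much and cannot be brought up again: a missed pause cannot be put right.
- key (a joint): first stage of the key, m: 0 up, 0.006 at the halfway stop; takes 1 N rising to 2.2 N and springs back when released
- latch (a joint): second stage of the key, m: 0 until the halfway stop gives way at about 9 N, 0.006 fully down at a hard stop; stays where it is pushed (latched)
- grinder: bystander: manual coffee grinder with a folding crank, 52 mm thick, 160 mm high; origin: centre of its underside
- cup_a: bystander: blue glazed espresso cup, 66 mm across, 58 mm high; origin: centre of its underside
- cup_b: bystander: the second, identical blue cup; origin: centre of its underside
- knock_tube: bystander: green open knock tube, 100 mm across, 100 mm high; origin: centre of its underside
- jar: bystander: amber glass jar with a steel cap, 76 mm across, 100 mm high; origin: centre of its underside
- brush: bystander: small brush lying flat, 150 mm long; origin: its underside near mid-length
Mind the look-alikes: they are no part of the job. Of the things that look like the doser, the largest one is meant.

How it is judged (in metres and radians):
On the way, in this order (a step that is already met when the one before it is completed fails the run):
1. the tablets are pushed to the bottom of the tube (within 3 mm) by the tamper (value of joint tablets above 0.047 m and distance between tamper and tablets_top below 0.012 m), for 0.1 s.
2. the tamper stands upright on the coaster, let go (horizontal distance between tamper and coaster below 0.045 m and angle between tamper's own z axis and vertical below 0.1 rad and z of tamper in the frame of coaster below 0.008 m and contact force between the fingers and tamper below 0.1 N and linear speed of tamper below 0.02 m/s), for 0.2 s.
3. the key is held at its halfway stop for at least 0.6 s (first stage down to within 1.5 mm, second stage less than 2 mm down) (value of joint key above 0.0045 m and value of joint latch below 0.002 m), for 0.6 s.
4. the key is pressed fully down (both stages to within 1.5 mm) (value of joint each of key, latch above 0.0045 m), for 0.05 s.
At the end, for the whole second after the job is handed in: The tablets lie on the bottom of the tube (within 3 mm); the tamper stands upright (within 0.1 rad), still and released on the coaster, its axis within 45 mm of the coaster's centre; the key is latched down (second stage within 1.5 mm of its stop) (all of step 2 and value of joint tablets above 0.047 m and value of joint latch above 0.0045 m); the robot touches nothing.
It fails at once if a bystander is shifted by more than 30 mm (distance of any of grinder, cup_a, cup_b, knock_tube, jar, brush from where it was at the start of the episode above 0.03 m).
It fails at once if the fingers press on the tablets (contact force between the fingers and tablets above 0.5 N).
It also fails if it takes over 72 s, if anything falls off the work surface, if the arm or the gripper's body presses on something with over 40 N, if the wrist force passes 120 N, or if a joint passes its speed limit or range.

## Working session

There is one attempt and no reset: what is moved stays moved. The work goes in short steps, Python scripts to look and compute and a tool call to move; the robot and the scene stay as the last step left them, time stands still between calls to the robot, and variables do not carry over. Pictures are saved under pics/ and viewed, at most 10 in all, crops included, and the job is handed in when it is done.

Besides the shell and the picture viewer there is one more tool, called after "Call:" by a JSON object that holds its "op" and its "data". play_rows: Moves the arm, as the interface text tells. Shift numbers are shares of 750 mm and turn numbers shares of 360 degrees, none past 1 either way. Its arguments: {"type":"object","properties":{"increments":{"type":"array"}},"required":["increments"]}

```bash
mkdir -p pics; cat > h.py <<'E'
import numpy as np, cv2
from plant import manip, vision
def save(n,f):
    im,d=vision.camera(n); cv2.imwrite('pics/%s.png'%f,im); np.savez('pics/%s.npz'%f,d=d,T=vision.camera_info(n)['cam_to_world'])
    return im,d
def ray(n,u,v,T=None):
    c=vision.camera_info(n); K=np.array(c['camera_matrix']); T=np.array(c['cam_to_world']) if T is None else T
    D=np.array([c['k1'],0,0,0,0.])
    p=cv2.undistortPoints(np.array([[[u,v]]],float),K,D)[0,0]
    return T[:3,3], T[:3,:3]@np.array([p[0],-p[1],-1.])
def onz(n,u,v,z,T=None):
    o,d=ray(n,u,v,T); return o+d*(z-o[2])/d[2]
def cloud(n,dep,T=None):
    c=vision.camera_info(n); K=np.array(c['camera_matrix']); T=np.array(c['cam_to_world']) if T is None else T
    h,w=dep.shape; vv,uu=np.mgrid[:h,:w]
    p=cv2.undistortPoints(np.stack([uu,vv],-1).reshape(-1,1,2).astype(float),K,np.array([c['k1'],0,0,0,0.]))[:,0]
    X=np.c_[p[:,0],-p[:,1],-np.ones(len(p))]*dep.reshape(-1,1)
    return (X@T[:3,:3].T+T[:3,3]).reshape(h,w,3)
E
python3 - <<'E'
from h import *
s=manip.get_state(); print(s['ee_pos'],s['tool_rot'],s['finger_gap'],manip.nose_length)
a=[save(n,n+'0') for n in ('top','side')]
for n in('top','side'): print(vision.camera_info(n))
E
```

```text
[ 190.19879099 -489.12882028  404.14416573] [-3.14034830e+00 -1.56013058e-04  3.70816766e-01] 85.62183309956603 173.4
{'camera_matrix': array([[413.30769942,   0.        , 261.95772324],
       [  0.        , 413.30769942, 198.48102406],
       [  0.        ,   0.        ,   1.        ]]), 'k1': -0.1517439121291186, 'cam_to_world': array([[-1.99140421e-02,  9.87253152e-01, -1.57907079e-01,
         3.19494635e+02],
       [-9.99800488e-01, -1.94185640e-02,  4.68016014e-03,
         6.57046762e+01],
       [ 1.55417412e-03,  1.57968776e-01,  9.87442885e-01,
         1.23791468e+03],
       [ 0.00000000e+00,  0.00000000e+00,  0.00000000e+00,
         1.00000000e+00]])}
{'camera_matrix': array([[348.37854581,   0.        , 255.76817561],
       [  0.        , 348.37854581, 184.86091169],
       [  0.        ,   0.        ,   1.        ]]), 'k1': -0.012165707917607106, 'cam_to_world': array([[-8.07879251e-01,  3.94772597e-01, -4.37590806e-01,
         1.00494531e+02],
       [-5.89218031e-01, -5.56630809e-01,  5.85648576e-01,
         5.88081176e+02],
       [-1.23785150e-02,  7.30969726e-01,  6.82297613e-01,
         7.47796846e+02],
       [ 0.00000000e+00,  0.00000000e+00,  0.00000000e+00,
         1.00000000e+00]])}
```

View pics/top0.png

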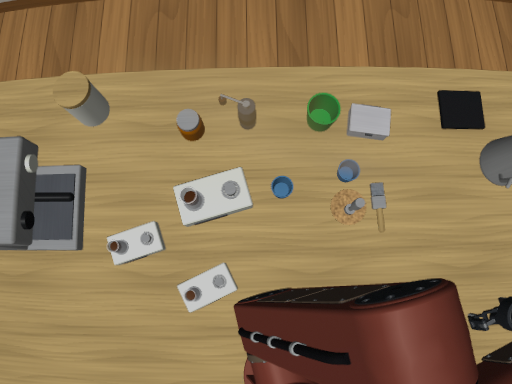

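View pics/side0.png

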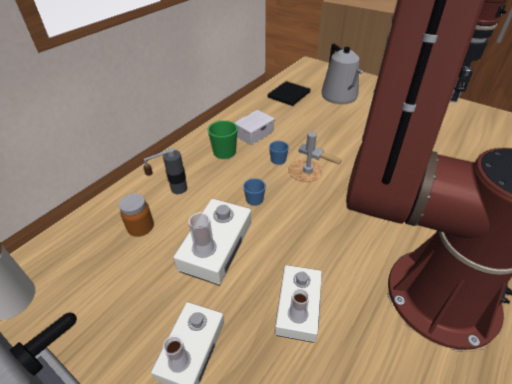

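Top view: largest doser at (212,196), with tube at (190,198) and key at (231,189). The coaster is at (348,206), with the tamper standing on it and its top near (357,203). A cup stands at (348,170) and the brush at (378,205).

```bash
python3 - <<'E'
from h import *
for n,boxes in (('top',{'doser':(165,165,260,228),'tamp':(325,185,368,228)}),('side',{'doser':(172,195,256,285),'tamp':(290,125,325,182)})):
    z=np.load('pics/%s0.npz'%n); P=cloud(n,z['d']); im=cv2.imread('pics/%s0.png'%n)
    def sel(b,z0,z1):
        q=P[b[1]:b[3],b[0]:b[2]].reshape(-1,3); return q[(q[:,2]>z0)&(q[:,2]<z1)]
    b=boxes['doser']
    q=sel(b,62,78); r=cv2.minAreaRect(q[:,:2].astype(np.float32)); print(n,'doser top',r,np.median(q[:,2]))
    q=sel(b,84,104); print(' key?',len(q),np.median(q,0),q.min(0),q.max(0))
    q=sel(b,150,180); print(' tubetop',len(q),(q.min(0)+q.max(0))/2,q.min(0),q.max(0)) if len(q) else None
    b=boxes['tamp']
    for lo,hi in ((140,160),(95,140),(30,80),(6,28)):
        q=sel(b,lo,hi)
        if len(q): print(' tamp',lo,len(q),np.round((q.min(0)+q.max(0))/2,1),np.round(np.median(q,0),1),np.round(np.ptp(q,0)))
im=cv2.imread('pics/top0.png'); hsv=cv2.cvtColor(im,cv2.COLOR_BGR2HSV)
print('key',onz('top',230.5,189,94),'coaster',onz('top',348,206.5,4))
print('cup',onz('top',348,170,58), onz('top',282,187,58),'brush',onz('top',378,200,10),'tamptop',onz('top',358,203,149))
c=np.hstack([cv2.resize(im[160:235,160:265],None,fx=4,fy=4,interpolation=2),cv2.resize(im[160:235,310:400],None,fx=4,fy=4,interpolation=2)])
s=cv2.imread('pics/side0.png'); c2=np.hstack([cv2.resize(s[190:290,165:265],None,fx=3,fy=3,interpolation=2),cv2.resize(s[120:190,280:350],None,fx=4,fy=4,interpolation=2)[:280]])
c2=cv2.copyMakeBorder(c2 if 0 else cv2.resize(c2,None,fx=1,fy=1) ,0,0,0,c.shape[1]-c2.shape[1],0) if 0 else None
cv2.imwrite('pics/c1.png',c)
E
```

```text
top doser top ((519.0680541992188, 204.5149383544922), (120.68953704833984, 208.86546325683594), 15.581257820129395) 69.61995758346961
 key? 137 [530.70727213 152.54836227  93.2793627 ] [480.80255791 135.37700759  84.51945171] [551.4272445  266.99960992 102.6568345 ]
 tubetop 134 [504.51433599 255.58398142 162.38706259] [480.97784352 231.76572579 150.13612758] [528.05082846 279.40223705 174.6379976 ]
 tamp 140 79 [ 477.8 -201.6  147.6] [ 478.6 -201.8  147.4] [25. 26. 12.]
 tamp 95 42 [ 476.4 -197.9  117.9] [ 471.1 -192.4  120.4] [23. 18. 44.]
 tamp 30 14 [ 476.8 -200.3   48.7] [ 474.9 -197.1   47.3] [11.  9. 29.]
 tamp 6 167 [ 485.2 -191.5   16.5] [ 477.  -194.7    7.9] [110. 101.  21.]
side doser top ((521.2719116210938, 203.55572509765625), (119.96159362792969, 209.74307250976562), 15.55473518371582) 70.95061240783906
 key? 254 [523.38446057 164.26539907  94.46270219] [483.72489999 133.20965029  84.01607877] [553.07570349 280.11849507 103.95337085]
 tubetop 324 [507.07851905 256.56042433 161.59338366] [482.76470154 232.49704014 150.0587981 ] [531.39233656 280.62380852 173.12796921]
[... 278 characters left out ...]
123. 170.  21.]
key [531.19463746 148.30000218  94.        ] coaster [ 487.0346775  -200.77620933    4.        ]
cup [ 588.16155444 -195.04476184   58.        ] [540.81269093   1.21532197  58.        ] brush [ 504.22244626 -293.37582371   10.        ] tamptop [ 476.26006347 -197.21405311  149.        ]Traceback (most recent call last):
  File "<stdin>", line 18, in <module>
    return _nx.concatenate(arrs, 1, dtype=dtype, casting=casting)
           ~~~~~~~~~~~~~~~^^^^^^^^^^^^^^^^^^^^^^^^^^^^^^^^^^^^^^^
ValueError: all the input array dimensions except for the concatenation axis must match exactly, but along dimension 0, the array at index 0 has size 300 and the array at index 1 has size 280
```

Fits: tamper axis ≈ (479,-200), coaster ≈ (487,-200), tube ≈ (505.5,256.5), key ≈ (535,150). First I move over the tamper, turning to yaw ≈ π/2. That makes tool x = world y and tool y = world x, and keeps joint 6 within range throughout.

Call:
{"op": "play_rows", "data": {"increments": [0.3,-0.132,0,0,0,-0.115,85,0.3,-0.132,0,0,0,-0.115,85,0.3,-0.132,0,0,0,-0.115,85,0.3,-0.132,0,0,0,-0.115,85,0.3,-0.132,0,0,0,-0.115,85,0.3,-0.132,0,0,0,-0.115,85,0.3,-0.132,0,0,0,-0.115,85,0.3,-0.132,0,0,0,-0.115,85]}}

```text
t: 0.77
ee_pos: [365.2, -314.0, 404.5]
tool_rot: [-3.141, -0.0, 1.097]
ft_force: [-0.0, -0.6, 0.0]
finger_gap: 85.0
grasp_force: 0.0
```

Call:
{"op": "play_rows", "data": {"increments": [0.207,0.066,0,0,0,-0.076,85,0.207,0.066,0,0,0,-0.076,85,0.207,0.066,0,0,0,-0.076,85,0.207,0.066,0,0,0,-0.076,85,0.207,0.066,0,0,0,-0.076,85,0.207,0.066,0,0,0,-0.076,85,0.207,0.066,0,0,0,-0.076,85]}}

```text
t: 1.35
ee_pos: [478.8, -201.3, 404.4]
tool_rot: [-3.141, 0.0, 1.568]
ft_force: [-0.1, -1.0, -0.3]
finger_gap: 85.2
grasp_force: 0.0
```

```bash
python3 - <<'E'
from h import *
s=manip.get_state(); print(s['t'],s['ee_pos'],s['tool_rot'],s['joints'])
im,d=save('wrist','w1'); T=np.load('pics/w1.npz')['T']; print(T)
P=cloud('wrist',d,T)
q=P.reshape(-1,3); near=(np.hypot(q[:,0]-479,q[:,1]+200)<30)
for lo,hi in ((143,155),(95,140),(30,80)):
    r=q[near&(q[:,2]>lo)&(q[:,2]<hi)]
    if len(r): print(lo,len(r),np.round((r.min(0)+r.max(0))/2,1),np.round(np.median(r,0),1),np.ptp(r,0))
cv2.imwrite('pics/w1b.png',np.hstack([im]))
E
```

```text
1.35 [ 478.83967432 -201.32372515  404.37166617] [-3.14061376e+00  1.62668079e-04  1.56846743e+00] [-5.38623297e-01  2.80751545e-01 -1.68068365e-01  1.12273476e+00
 -6.39999475e-04  1.03450225e+00]
[[ 9.99996030e-01  2.76355511e-03 -5.49991375e-04  4.77735455e+02]
 [-2.43529788e-03  9.45828012e-01  3.24658960e-01 -1.17900936e+02]
 [ 1.41741018e-03 -3.24656332e-01  9.45830988e-01  3.73768240e+02]
 [ 0.00000000e+00  0.00000000e+00  0.00000000e+00  1.00000000e+00]]
143 737 [ 478.8 -203.8  147.1] [ 478.8 -202.7  149. ] [26.78566549 26.2909611   8.08793032]
95 332 [ 478.6 -196.8  117.4] [ 478.9 -192.1  120. ] [27.63995825 13.0072665  44.87280888]
30 69 [ 478.7 -200.4   48.1] [ 478.1 -198.2   48.8] [13.77030217  6.29571816 35.58485116]
```

View pics/w1.png

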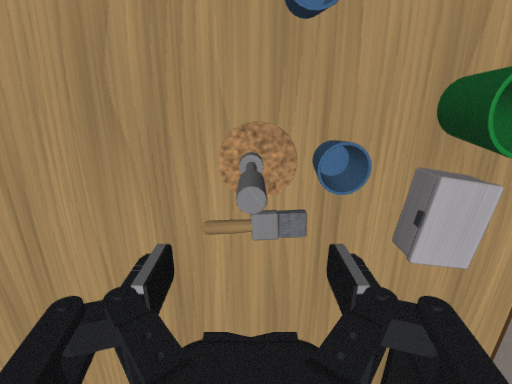

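The wrist view shows the tamper handle top at (252,190), centred between the fingers, with clear space around it. Going down and gripping.

Call:
{"op": "play_rows", "data": {"increments": [-0.002,0,0.05,0,0,0,85,-0.002,0,0.1,0,0,0,85,-0.002,0,0.14,0,0,0,85,-0.002,0,0.165,0,0,0,85,-0.002,0,0.172,0,0,0,85,-0.002,0,0.172,0,0,0,85,-0.002,0,0.172,0,0,0,0,-0.002,0,0.172,0,0,0,0]}}

```text
t: 2.07
ee_pos: [479.8, -202.8, 277.3]
tool_rot: [3.139, 0.001, 1.57]
ft_force: [0.6, -0.2, -0.3]
finger_gap: 63.6
grasp_force: 0.0
```

Call:
{"op": "play_rows", "data": {"increments": [0,0,0,0,0,0,0,0,0,0,0,0,0,0,0,0,0,0,0,0,0,0,0,0,0,0,0,0,0,0,0,0,0,0,0]}}

```text
t: 2.48
ee_pos: [479.7, -202.0, 276.7]
tool_rot: [3.14, 0.001, 1.571]
ft_force: [-1.1, -0.2, 7.4]
finger_gap: 26.9
grasp_force: 58.6
```

Call:
{"op": "play_rows", "data": {"increments": [0,0,-0.02,0,0,0,0,0,0,-0.06,0,0,0,0,0,0,-0.11,0,0,0,0,0,0,-0.16,0,0,0,0,0,0,-0.21,0,0,0,0,0,0,-0.25,0,0,0,0,0,0,-0.265,0,0,0,0,0,0,-0.265,0,0,0,0]}}

```text
t: 3.15
ee_pos: [479.8, -202.0, 477.6]
tool_rot: [3.137, 0.003, 1.571]
ft_force: [0.8, -1.3, -3.0]
finger_gap: 26.9
grasp_force: 60.0
```

```bash
python3 - <<'E'
from h import *
s=manip.get_state(); print(s['t'],s['ee_pos'],s['tool_rot'],s['ft_force'],s['finger_gap'],s['joints'])
e=s['ee_pos']
for n in('wrist','side'):
  im,d=save(n,n+'2'); T=np.load('pics/%s2.npz'%n)['T']
  q=cloud(n,d,T).reshape(-1,3); near=(np.hypot(q[:,0]-e[0],q[:,1]-e[1])<25)
  for lo,hi in ((203,222),(230,255),(255,280),(288,300)):
    r=q[near&(q[:,2]>lo)&(q[:,2]<hi)]
    if len(r): print(n,lo,len(r),np.round((r.min(0)+r.max(0))/2,1),np.round(np.median(r,0),1),np.round(np.ptp(r,0)))
  r=q[near&(q[:,2]>150)]; print('zmin',np.percentile(r[:,2],2))
a=cv2.imread('pics/wrist2.png'); b=cv2.imread('pics/side2.png'); cv2.imwrite('pics/v2.png',cv2.resize(np.hstack([a,b]),(800,300)))
E
```

```text
3.15 [ 479.82275366 -201.97597546  477.62794261] [3.13699629e+00 2.72693821e-03 1.57117781e+00] [ 0.76901876 -1.28231111 -3.01538723] 26.91891228770219 [-5.38924190e-01  2.50688146e-01 -1.66499652e-02  1.29811385e+00
  2.05453136e-05  1.03148444e+00]
wrist 203 281 [ 479.3 -202.4  212.7] [ 478.7 -191.9  217.4] [31. 29. 19.]
wrist 230 193 [ 479.  -200.   242.6] [ 478.7 -197.9  243.7] [14.  7. 25.]
wrist 255 197 [ 479.  -200.   265.2] [ 478.7 -197.8  265.1] [14.  7. 20.]
wrist 288 295 [ 478.9 -196.   294.6] [ 479.3 -191.6  295.5] [28. 13. 11.]
zmin 222.23554643025582
side 203 62 [ 479.9 -197.4  212.7] [ 474.7 -191.5  212.8] [29. 23. 18.]
side 230 40 [ 481.8 -201.3  242.2] [ 479.1 -199.   242.2] [14. 12. 24.]
side 255 40 [ 481.1 -201.4  268. ] [ 479.1 -198.6  268.2] [13. 12. 23.]
side 288 34 [ 479.  -197.2  294.9] [ 477.3 -193.   294.7] [23. 16. 10.]
zmin 209.32666892887337
```

View pics/v2.png

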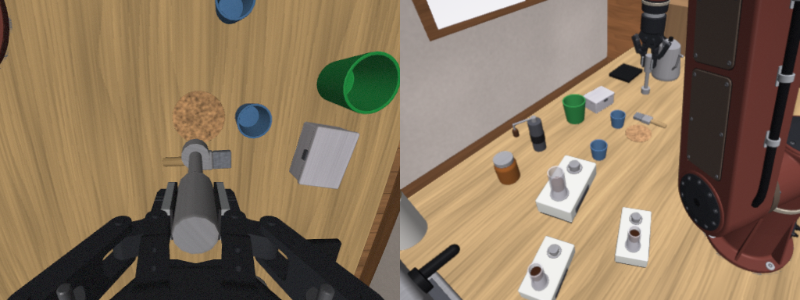

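The tamper hangs vertical in the grip (its foot is at (193,155) in the left half of the image), with its axis about (-0.8,-1.4) from the TCP. Carrying it over to the tube.

Call:
{"op": "play_rows", "data": {"increments": [0.02,0.001,0,0,0,0,0,0.06,0.003,0,0,0,0,0,0.105,0.006,0,0,0,0,0,0.15,0.009,0,0,0,0,0,0.195,0.012,0,0,0,0,0,0.24,0.015,0,0,0,0,0,0.285,0.017,0,0,0,0,0,0.33,0.019,0,0,0,0,0]}}

```text
t: 3.92
ee_pos: [492.9, 47.3, 472.4]
tool_rot: [-3.138, -0.0, 1.571]
ft_force: [0.8, -0.5, -2.5]
finger_gap: 26.8
grasp_force: 59.9
```

Call:
{"op": "play_rows", "data": {"increments": [0.045,0.003,0,0,0,0,0,0.09,0.006,0,0,0,0,0,0.135,0.009,0,0,0,0,0,0.18,0.011,0,0,0,0,0,0.22,0.013,0,0,0,0,0,0.255,0.015,0,0,0,0,0,0.276,0.016,0,0,0,0,0,0.283,0.016,0,0,0,0,0]}}

```text
t: 4.58
ee_pos: [505.1, 260.1, 471.9]
tool_rot: [-3.138, 0.001, 1.573]
ft_force: [-0.8, -0.8, -3.2]
finger_gap: 26.9
grasp_force: 59.8
```

Call:
{"op": "play_rows", "data": {"increments": [0,0,0,0,0,0,0,0,0,0,0,0,0,0]}}

```text
t: 4.75
ee_pos: [505.4, 257.4, 473.2]
tool_rot: [-3.139, 0.001, 1.571]
ft_force: [-0.8, -0.4, -3.4]
finger_gap: 26.8
grasp_force: 59.8
```

```bash
python3 - <<'E'
from h import *
s=manip.get_state(); print(s['t'],s['ee_pos'],s['tool_rot'],s['ft_force'],s['joints'])
e=s['ee_pos']
for n in('wrist','side','top'):
  im,d=save(n,n+'3'); T=np.load('pics/%s3.npz'%n)['T']
  q=cloud(n,d,T).reshape(-1,3); 
  for rr,lo,hi in ((22,205,222),(22,230,275),(22,288,300),(35,150,175),(35,100,150)):
    near=(np.hypot(q[:,0]-e[0],q[:,1]-e[1])<rr)
    r=q[near&(q[:,2]>lo)&(q[:,2]<hi)]
    if len(r): print(n,lo,len(r),np.round(r.min(0),1),np.round(r.max(0),1),np.round(np.median(r,0),1))
a=cv2.imread('pics/wrist3.png'); b=cv2.imread('pics/side3.png')
cv2.imwrite('pics/v3.png',np.hstack([cv2.resize(a,(400,300)),cv2.resize(b[110:260,120:320],(400,300),interpolation=2)]))
E
```

```text
4.75 [505.37235258 257.44865598 473.15852161] [-3.13947578e+00  1.27192552e-03  1.57117537e+00] [-0.81285662 -0.39682669 -3.40066029] [ 3.42399238e-01  3.49417487e-01  1.08887566e-01  1.33268726e+00
 -4.88271798e-04  1.91281846e+00]
wrist 205 743 [488.9 242.  205.1] [519.8 271.1 222. ] [503.8 262.1 220.6]
wrist 230 376 [497.2 255.6 230.1] [511.1 262.3 274. ] [503.9 261.  254.3]
wrist 288 347 [490.3 255.7 288.2] [517.9 269.3 300. ] [504.  267.2 294.6]
wrist 150 531 [482.6 241.4 150. ] [528.8 278.9 172.2] [507.9 270.  169.8]
wrist 100 730 [482.9 241.4 100.2] [528.8 278.8 149.9] [506.9 259.5 128.9]
side 205 137 [489.  240.2 205.1] [521.1 271.5 222. ] [497.6 263.3 218.8]
side 230 111 [498.  250.4 230.1] [510.9 263.1 274.7] [501.3 259.7 253.4]
side 288 43 [491.7 250.  289. ] [512.4 269.6 298.8] [499.  266.  293.1]
side 150 292 [483.  233.1 150.1] [530.8 280.  172.9] [502.8 260.3 162.9]
side 100 381 [483.5 235.2 100.1] [528.8 280.2 150. ] [495.  264.8 131.1]
top 205 58 [488.4 239.8 205.8] [518.2 261.6 222. ] [497.7 248.8 219.6]
top 230 16 [497.  248.7 232.6] [505.1 258.6 260.4] [499.4 250.6 247.6]
top 288 10 [492.6 242.1 289.4] [513.5 248.2 297.7] [500.2 244.  294.7]
top 150 72 [480.8 231.8 150.4] [528.  263.2 172.8] [495.1 241.8 167.7]
top 100 130 [480.4 231.5 100.5] [524.1 275.2 149.4] [498.7 248.5 127.6]
```

View pics/v3.png

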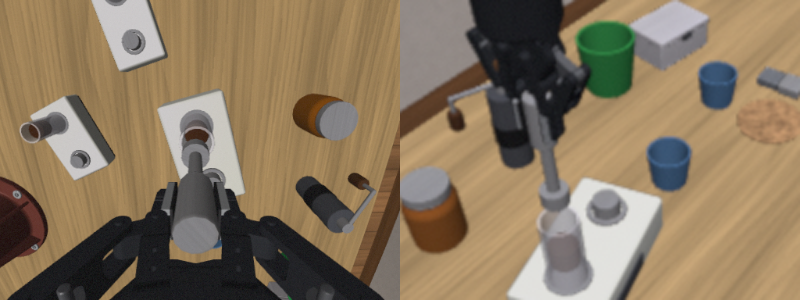

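All three views agree that the tube axis lies about +1.5 mm in x and 0 mm in y from the tamper axis. I'll shift by that and descend into the mouth.

Call:
{"op": "play_rows", "data": {"increments": [0,0.002,0,0,0,0,0,0,0.002,0.005,0,0,0,0,0,0.002,0.013,0,0,0,0,0,0.002,0.023,0,0,0,0,0,0.002,0.033,0,0,0,0,0,0.002,0.043,0,0,0,0,0,0.002,0.053,0,0,0,0,0,0.002,0.06,0,0,0,0]}}

```text
t: 5.57
ee_pos: [506.9, 257.8, 428.1]
tool_rot: [-3.14, 0.0, 1.571]
ft_force: [-0.2, -0.6, -2.3]
finger_gap: 26.3
grasp_force: 59.8
```

Call:
{"op": "play_rows", "data": {"increments": [0,0,0.006,0,0,0,0,0,0,0.012,0,0,0,0,0,0,0.018,0,0,0,0,0,0,0.024,0,0,0,0,0,0,0.03,0,0,0,0,0,0,0.036,0,0,0,0,0,0,0.04,0,0,0,0,0,0,0.04,0,0,0,0]}}

```text
t: 6.23
ee_pos: [507.0, 257.8, 398.9]
tool_rot: [-3.141, 0.0, 1.571]
ft_force: [0.0, -0.5, -2.3]
finger_gap: 26.6
grasp_force: 60.0
```

Call:
{"op": "play_rows", "data": {"increments": [0,0,0.005,0,0,0,0,0,0,0.01,0,0,0,0,0,0,0.015,0,0,0,0,0,0,0.02,0,0,0,0,0,0,0.024,0,0,0,0,0,0,0.028,0,0,0,0,0,0,0.031,0,0,0,0,0,0,0.031,0,0,0,0]}}

```text
t: 6.9
ee_pos: [507.1, 257.8, 375.6]
tool_rot: [-3.141, 0.0, 1.571]
ft_force: [-0.6, -0.4, -2.5]
finger_gap: 26.6
grasp_force: 60.0
```

Call:
{"op": "play_rows", "data": {"increments": [0,0,0.001,0,0,0,0,0,0,0.002,0,0,0,0,0,0,0.003,0,0,0,0,0,0,0.004,0,0,0,0,0,0,0.005,0,0,0,0,0,0,0.006,0,0,0,0]}}

```text
t: 7.4
ee_pos: [507.1, 257.9, 372.4]
tool_rot: [3.141, -0.0, 1.571]
ft_force: [-3.9, -1.3, 13.0]
finger_gap: 26.8
grasp_force: 61.5
```

```bash
python3 - <<'E'
from h import *
s=manip.get_state(); print(s['t'],s['ee_pos'],s['ft_force'],s['ft_torque'])
im,d=save('side','side4'); w,_=save('wrist','wrist4')
cv2.imwrite('pics/v4.png',np.hstack([cv2.resize(im[190:290,160:260],(400,400),interpolation=2),cv2.resize(w[60:260,150:350],(400,400),interpolation=2)]))
E
```

```text
7.4 [507.11388747 257.9474536  372.42543504] [-3.91157264 -1.27580744 12.96411325] [-0.21469503  1.14558095  0.01063428]
```

View pics/v4.png

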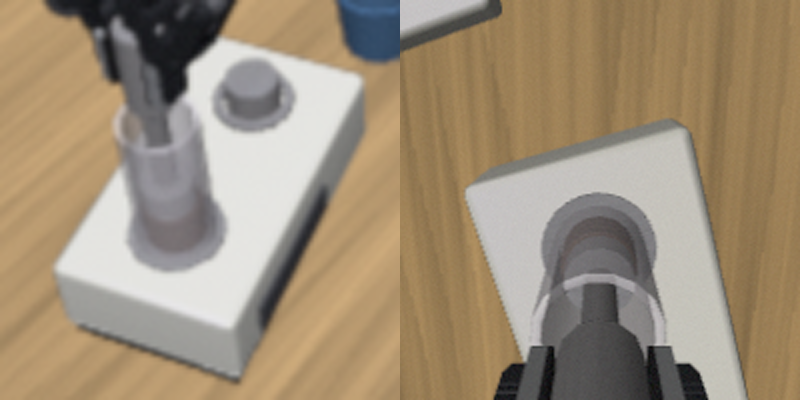

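The tablets (brown, at (180,225) in the left half) sit at the tube base with the foot on them. The contact force rose at the predicted height. One more firm press, then a hold.

Call:
{"op": "play_rows", "data": {"increments": [0,0,0.001,0,0,0,0,0,0,0.002,0,0,0,0,0,0,0.002,0,0,0,0,0,0,0.002,0,0,0,0,0,0,0.002,0,0,0,0]}}

```text
t: 7.92
ee_pos: [507.1, 258.0, 372.4]
tool_rot: [3.139, -0.001, 1.571]
ft_force: [-5.7, -0.8, 18.9]
finger_gap: 26.6
grasp_force: 62.5
```

Hard stop reached (z unchanged while the force rose). Withdrawing and returning to the coaster.

Call:
{"op": "play_rows", "data": {"increments": [0,0,-0.005,0,0,0,0,0,0,-0.02,0,0,0,0,0,0,-0.045,0,0,0,0,0,0,-0.07,0,0,0,0,0,0,-0.095,0,0,0,0,0,0,-0.12,0,0,0,0,0,0,-0.136,0,0,0,0,0,0,-0.14,0,0,0,0]}}

```text
t: 8.58
ee_pos: [507.5, 258.0, 477.2]
tool_rot: [3.139, -0.001, 1.571]
ft_force: [0.6, -0.2, -2.8]
finger_gap: 26.9
grasp_force: 59.9
```

```bash
python3 - <<'E'
from h import *
s=manip.get_state(); print(s['t'],s['ee_pos'],s['ft_force'],s['ft_torque'])
e=s['ee_pos']
for n in('wrist','side'):
  im,d=save(n,n+'5'); T=np.load('pics/%s5.npz'%n)['T']
  q=cloud(n,d,T).reshape(-1,3); 
  for rr,lo,hi in ((22,180,222),(22,225,245),(22,250,275),(22,288,300)):
    near=(np.hypot(q[:,0]-e[0],q[:,1]-e[1])<rr)
    r=q[near&(q[:,2]>lo)&(q[:,2]<hi)]
    if len(r): print(n,lo,len(r),np.round(r.min(0),1),np.round(r.max(0),1),np.round(np.median(r,0),1))
E
```

```text
8.5833 [507.49392513 257.98868585 477.16587533] [ 0.61895078 -0.16954679 -2.78016895] [ 0.04425776  0.01532077 -0.01696022]
wrist 180 184 [491.8 258.3 203.9] [522.8 272.4 222. ] [507.6 270.4 214.4]
wrist 225 150 [495.6 248.2 225. ] [521.4 270.2 244.7] [506.7 262.4 235.1]
wrist 250 239 [500.  257.3 250.2] [513.8 263.6 274.8] [506.7 262.4 263. ]
wrist 288 254 [493.  257.6 289.5] [520.6 270.6 300. ] [507.2 268.3 296. ]
side 180 84 [491.6 245.2 205.1] [518.4 273.3 222. ] [497.8 266.5 213.7]
side 225 76 [496.1 242.5 225. ] [522.8 272.5 244.7] [504.4 261.8 228.8]
side 250 65 [501.5 251.4 250.2] [513.  265.1 274.3] [504.1 261.1 263.2]
side 288 41 [494.6 253.2 290. ] [513.9 270.4 299.8] [500.4 266.7 294.9]
```

Call:
{"op": "play_rows", "data": {"increments": [-0.02,-0.001,0,0,0,0,0,-0.06,-0.003,0,0,0,0,0,-0.105,-0.005,0,0,0,0,0,-0.15,-0.007,0,0,0,0,0,-0.195,-0.009,0,0,0,0,0,-0.24,-0.011,0,0,0,0,0,-0.285,-0.013,0,0,0,0,0,-0.33,-0.015,0,0,0,0,0]}}

```text
t: 9.35
ee_pos: [495.0, 8.5, 474.0]
tool_rot: [-3.14, -0.0, 1.571]
ft_force: [1.1, 0.7, -2.9]
finger_gap: 26.8
grasp_force: 59.8
```

Call:
{"op": "play_rows", "data": {"increments": [-0.045,-0.002,0,0,0,0,0,-0.09,-0.004,0,0,0,0,0,-0.135,-0.006,0,0,0,0,0,-0.18,-0.008,0,0,0,0,0,-0.22,-0.01,0,0,0,0,0,-0.255,-0.011,0,0,0,0,0,-0.272,-0.012,0,0,0,0,0,-0.279,-0.012,0,0,0,0,0]}}

```text
t: 10.02
ee_pos: [486.2, -200.8, 474.0]
tool_rot: [-3.14, -0.001, 1.568]
ft_force: [-0.4, -0.4, -1.8]
finger_gap: 26.6
grasp_force: 59.8
```

Call:
{"op": "play_rows", "data": {"increments": [0,0,0.02,0,0,0,0,0,0,0.06,0,0,0,0,0,0,0.1,0,0,0,0,0,0,0.14,0,0,0,0,0,0,0.18,0,0,0,0,0,0,0.21,0,0,0,0,0,0,0.225,0,0,0,0,0,0,0.23,0,0,0,0]}}

```text
t: 10.68
ee_pos: [485.8, -197.3, 300.1]
tool_rot: [-3.138, -0.003, 1.572]
ft_force: [-1.2, -0.2, -2.4]
finger_gap: 26.8
grasp_force: 59.7
```

```bash
python3 - <<'E'
from h import *
s=manip.get_state(); print(s['t'],s['ee_pos'],s['tool_rot'],s['ft_force'])
im,d=save('wrist','wrist6'); T=np.load('pics/wrist6.npz')['T']
P=cloud('wrist',d,T); h=cv2.cvtColor(im,cv2.COLOR_BGR2HSV)
cv2.imwrite('pics/w6.png',cv2.resize(im,(400,300)))
q=P.reshape(-1,3); e=s['ee_pos']; near=np.hypot(q[:,0]-e[0],q[:,1]-e[1])<22
for lo,hi in ((22,60),(62,85)):
    r=q[near&(q[:,2]>lo)&(q[:,2]<hi)]
    if len(r): print(lo,len(r),r.min(0).round(1),r.max(0).round(1))
E
```

```text
10.6833 [ 485.76044242 -197.28185306  300.10211789] [-3.13760754e+00 -2.73817553e-03  1.57189137e+00] [-1.20190903 -0.20423886 -2.44037443]
22 859 [ 469.2 -211.7   28.3] [ 500.1 -182.6   60. ]
62 190 [ 477.7 -198.6   62.1] [ 491.4 -191.6   85. ]
```

View pics/w6.png

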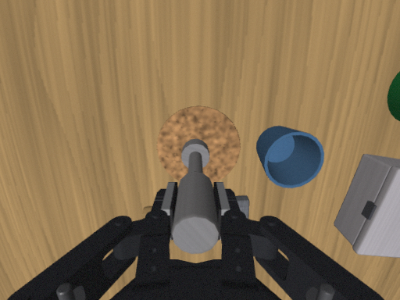

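The foot hangs over the coaster (foot at (195,150), coaster centre at (199,146)). Lowering gently.

Call:
{"op": "play_rows", "data": {"increments": [0,0,0.006,0,0,0,0,0,0,0.012,0,0,0,0,0,0,0.018,0,0,0,0,0,0,0.024,0,0,0,0,0,0,0.028,0,0,0,0,0,0,0.031,0,0,0,0,0,0,0.032,0,0,0,0,0,0,0.032,0,0,0,0]}}

```text
t: 11.4
ee_pos: [486.8, -198.9, 278.6]
tool_rot: [-3.141, -0.0, 1.571]
ft_force: [0.1, -0.7, -2.9]
finger_gap: 26.9
grasp_force: 59.7
```

Call:
{"op": "play_rows", "data": {"increments": [0,0,0.001,0,0,0,0,0,0,0.001,0,0,0,0,0,0,0.002,0,0,0,0,0,0,0.002,0,0,0,0,0,0,0.003,0,0,0,0,0,0,0.003,0,0,0,0]}}

```text
t: 11.9
ee_pos: [487.0, -198.9, 276.8]
tool_rot: [3.141, 0.0, 1.571]
ft_force: [-1.1, 1.0, 1.7]
finger_gap: 26.6
grasp_force: 60.4
```

Contact (about 4.5 N). Releasing.

Call:
{"op": "play_rows", "data": {"increments": [0,0,0,0,0,0,35,0,0,0,0,0,0,45,0,0,0,0,0,0,55,0,0,0,0,0,0,70,0,0,0,0,0,0,70,0,0,0,0,0,0,70,0,0,0,0,0,0,70,0,0,0,0,0,0,70]}}

```text
t: 12.57
ee_pos: [486.9, -198.9, 276.4]
tool_rot: [3.142, -0.0, 1.571]
ft_force: [-0.6, -0.3, -0.5]
finger_gap: 70.0
grasp_force: 0.0
```

Call:
{"op": "play_rows", "data": {"increments": [0,0,-0.01,0,0,0,70,0,0,-0.04,0,0,0,70,0,0,-0.08,0,0,0,70,0,0,-0.12,0,0,0,70,0,0,-0.16,0,0,0,70,0,0,-0.19,0,0,0,70,0,0,-0.2,0,0,0,70,0,0,-0.2,0,0,0,70]}}

```text
t: 13.23
ee_pos: [487.3, -199.1, 428.8]
tool_rot: [3.138, 0.002, 1.571]
ft_force: [0.8, -0.6, -0.8]
finger_gap: 69.9
grasp_force: 0.0
```

```bash
python3 - <<'E'
from h import *
s=manip.get_state(); print(s['t'],s['ee_pos'],s['tool_rot'],s['ft_force'],s['finger_gap'])
im,d=save('wrist','wrist7'); T=np.load('pics/wrist7.npz')['T']
q=cloud('wrist',d,T).reshape(-1,3); near=np.hypot(q[:,0]-486,q[:,1]+200)<28
for lo,hi in ((143,155),(95,140),(30,80),(7,22)):
    r=q[near&(q[:,2]>lo)&(q[:,2]<hi)]
    if len(r): print(lo,len(r),r.min(0).round(1),r.max(0).round(1),np.median(r,0).round(1))
E
```

```text
13.2333 [ 487.27422568 -199.11343681  428.75779225] [3.13812689e+00 2.02856128e-03 1.57080163e+00] [ 0.82960597 -0.62134957 -0.82032593] 69.87864099536954
143 607 [ 471.4 -213.4  143.1] [ 498.6 -186.1  149. ] [ 485.  -199.1  147.1]
95 264 [ 471.  -199.8   95.7] [ 498.8 -186.   140. ] [ 485.  -188.   120.1]
30 48 [ 478.  -199.    30.2] [ 491.4 -193.    59.1] [ 484.7 -194.2   45. ]
7 102 [ 469.3 -207.8    7.2] [ 500.2 -184.    22. ] [ 483.2 -191.    21.3]
```

The tamper stands upright at (485,-200), top at 149 mm. On to the key with the fingers shut.

Call:
{"op": "play_rows", "data": {"increments": [0.05,0.006,0,0,0,0,0,0.1,0.013,0,0,0,0,0,0.15,0.02,0,0,0,0,0,0.2,0.027,0,0,0,0,0,0.25,0.034,0,0,0,0,0,0.3,0.041,0,0,0,0,0,0.35,0.048,0,0,0,0,0,0.39,0.053,0,0,0,0,0]}}

```text
t: 13.95
ee_pos: [526.1, 96.2, 424.6]
tool_rot: [-3.139, -0.0, 1.572]
ft_force: [0.6, 0.0, -0.2]
finger_gap: 0.1
grasp_force: 0.0
```

Call:
{"op": "play_rows", "data": {"increments": [0.04,0.005,0,0,0,0,0,0.065,0.009,0,0,0,0,0,0.075,0.01,0,0,0,0,0,0.075,0.01,0,0,0,0,0,0.075,0.01,0,0,0,0,0]}}

```text
t: 14.37
ee_pos: [533.8, 149.5, 425.3]
tool_rot: [-3.14, 0.001, 1.571]
ft_force: [0.1, 0.5, -0.3]
finger_gap: 0.0
grasp_force: 0.0
```

```bash
python3 - <<'E'
from h import *
s=manip.get_state(); print(s['t'],s['ee_pos'],s['tool_rot'],s['ft_force'],s['finger_gap'])
im,d=save('wrist','wrist8'); T=np.load('pics/wrist8.npz')['T']
q=cloud('wrist',d,T).reshape(-1,3)
for c,rr,lo,hi in (((534,150),24,89,99),((505.5,257),30,160,175),((505.5,257),15,80,112)):
    near=np.hypot(q[:,0]-c[0],q[:,1]-c[1])<rr
    r=q[near&(q[:,2]>lo)&(q[:,2]<hi)]
    if len(r): print(lo,len(r),r.min(0).round(1),r.max(0).round(1),np.median(r,0).round(1))
cv2.imwrite('pics/w8.png',im)
E
```

```text
14.3667 [533.80720889 149.51884922 425.32193503] [-3.13961463e+00  7.36410376e-04  1.57136995e+00] [ 0.13793823  0.51358133 -0.25124023] 0.01033640479865417
89 745 [517.1 132.2  89.3] [552.6 166.6  96.8] [535.4 150.1  94.3]
160 1193 [482.7 231.1 160.1] [529.3 278.1 172.5] [502.9 258.5 170.1]
80 754 [491.  242.2  97.8] [520.1 271.4 102.4] [505.4 257.4 100.1]
```

View pics/w8.png

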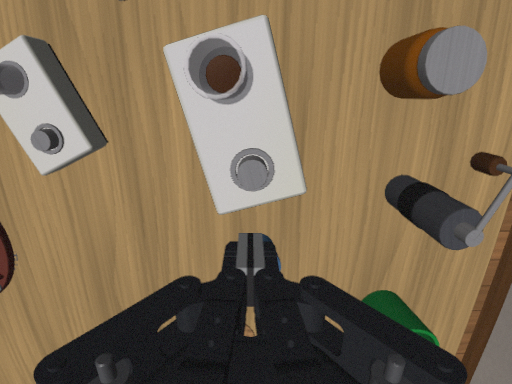

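The wrist view shows the tablets at the tube bottom (223,74), measured top 100.1 mm, and the key at (252,171), about (535.2,149.8). Descending to just above the key.

Call:
{"op": "play_rows", "data": {"increments": [0,0.002,0.03,0,0,0,0,0,0.002,0.07,0,0,0,0,0,0.002,0.11,0,0,0,0,0,0.002,0.15,0,0,0,0,0,0.002,0.18,0,0,0,0,0,0.002,0.197,0,0,0,0,0,0.002,0.203,0,0,0,0,0,0.002,0.203,0,0,0,0]}}

```text
t: 15.08
ee_pos: [535.2, 148.7, 273.3]
tool_rot: [-3.139, 0.0, 1.569]
ft_force: [-0.2, 0.7, 0.2]
finger_gap: -0.0
grasp_force: 0.0
```

Call:
{"op": "play_rows", "data": {"increments": [0,0,0,0,0,0,0,0,0,0,0,0,0,0,0,0,0,0,0,0,0,0,0,0,0,0,0,0]}}

```text
t: 15.42
ee_pos: [536.0, 149.9, 275.1]
tool_rot: [3.14, -0.0, 1.571]
ft_force: [-0.9, -0.8, 0.2]
finger_gap: -0.2
grasp_force: 0.0
```

Call:
{"op": "play_rows", "data": {"increments": [0,0,0.0015,0,0,0,0,0,0,0.003,0,0,0,0,0,0,0.0045,0,0,0,0,0,0,0.006,0,0,0,0,0,0,0.0075,0,0,0,0,0,0,0.009,0,0,0,0,0,0,0.01,0,0,0,0,0,0,0.01,0,0,0,0]}}

```text
t: 16.08
ee_pos: [535.6, 149.9, 266.5]
tool_rot: [-3.141, 0.0, 1.571]
ft_force: [0.1, 0.3, 1.5]
finger_gap: -0.1
grasp_force: 0.4
```

Call:
{"op": "play_rows", "data": {"increments": [0,0,0.001,0,0,0,0,0,0,0.002,0,0,0,0,0,0,0.002,0,0,0,0,0,0,0.002,0,0,0,0]}}

```text
t: 16.42
ee_pos: [535.6, 149.9, 265.2]
tool_rot: [-3.142, -0.0, 1.571]
ft_force: [-1.6, -0.2, 0.8]
finger_gap: -0.2
grasp_force: 0.6
```

Call:
{"op": "play_rows", "data": {"increments": [0,0,0.001,0,0,0,0,0,0,0.002,0,0,0,0,0,0,0.002,0,0,0,0,0,0,0.002,0,0,0,0]}}

```text
t: 16.75
ee_pos: [535.6, 149.9, 263.7]
tool_rot: [-3.142, -0.0, 1.571]
ft_force: [-0.1, 0.1, 1.4]
finger_gap: -0.0
grasp_force: 0.7
```

Call:
{"op": "play_rows", "data": {"increments": [0,0,0.001,0,0,0,0,0,0,0.001,0,0,0,0,0,0,0.001,0,0,0,0]}}

```text
t: 17.0
ee_pos: [535.6, 149.9, 262.9]
tool_rot: [-3.142, 0.0, 1.571]
ft_force: [-0.5, 0.6, 1.9]
finger_gap: 0.1
grasp_force: 0.8
```

Call:
{"op": "play_rows", "data": {"increments": [0,0,0.0005,0,0,0,0,0,0,0.001,0,0,0,0,0,0,0.001,0,0,0,0,0,0,0.001,0,0,0,0]}}

```text
t: 17.33
ee_pos: [535.6, 149.9, 262.2]
tool_rot: [3.142, -0.0, 1.571]
ft_force: [-1.2, 0.9, 1.7]
finger_gap: -0.2
grasp_force: 0.9
```

Call:
{"op": "play_rows", "data": {"increments": [0,0,0.0005,0,0,0,0,0,0,0.001,0,0,0,0,0,0,0.001,0,0,0,0,0,0,0.001,0,0,0,0]}}

```text
t: 17.67
ee_pos: [535.6, 149.9, 261.5]
tool_rot: [3.142, 0.0, 1.571]
ft_force: [-0.6, 0.1, 1.7]
finger_gap: -0.2
grasp_force: 1.3
```

Call:
{"op": "play_rows", "data": {"increments": [0,0,0.0003,0,0,0,0,0,0,0.0006,0,0,0,0,0,0,0.0006,0,0,0,0,0,0,0.0006,0,0,0,0]}}

```text
t: 18.0
ee_pos: [535.6, 149.9, 261.4]
tool_rot: [3.141, -0.0, 1.571]
ft_force: [-2.1, -0.1, 5.3]
finger_gap: 0.1
grasp_force: 3.3
```

The force jumped to about 5 N and motion stopped, so this is the halfway stop. Holding for about 1.1 s.

Call:
{"op": "play_rows", "data": {"increments": [0,0,0,0,0,0,0,0,0,0,0,0,0,0,0,0,0,0,0,0,0,0,0,0,0,0,0,0,0,0,0,0,0,0,0,0,0,0,0,0,0,0,0,0,0,0,0,0,0,0,0,0,0,0,0,0]}}

```text
t: 18.67
ee_pos: [535.6, 149.9, 261.4]
tool_rot: [3.141, -0.0, 1.571]
ft_force: [-2.0, -0.4, 6.8]
finger_gap: -0.2
grasp_force: 3.3
```

Call:
{"op": "play_rows", "data": {"increments": [0,0,0,0,0,0,0,0,0,0,0,0,0,0,0,0,0,0,0,0,0,0,0,0,0,0,0,0,0,0,0,0,0,0,0]}}

```text
t: 19.08
ee_pos: [535.7, 149.9, 261.4]
tool_rot: [3.141, -0.0, 1.571]
ft_force: [-2.2, 0.7, 6.7]
finger_gap: -0.1
grasp_force: 3.3
```

Call:
{"op": "play_rows", "data": {"increments": [0,0,0.001,0,0,0,0,0,0,0.003,0,0,0,0,0,0,0.005,0,0,0,0,0,0,0.007,0,0,0,0,0,0,0.009,0,0,0,0,0,0,0.0095,0,0,0,0,0,0,0.0095,0,0,0,0,0,0,0.0095,0,0,0,0]}}

```text
t: 19.75
ee_pos: [535.7, 149.9, 255.1]
tool_rot: [3.14, -0.0, 1.571]
ft_force: [-4.6, -1.5, 15.8]
finger_gap: 0.0
grasp_force: 7.9
```

The key is fully down (6.3 mm further travel, 15.8 N on the hard stop). Retreating and checking.

Call:
{"op": "play_rows", "data": {"increments": [0,0,-0.01,0,0,0,0,0,0,-0.04,0,0,0,0,0,0,-0.08,0,0,0,0,0,0,-0.12,0,0,0,0,0,0,-0.16,0,0,0,0,0,0,-0.19,0,0,0,0,0,0,-0.2,0,0,0,0,0,0,-0.2,0,0,0,0]}}

```text
t: 20.42
ee_pos: [536.2, 149.9, 405.7]
tool_rot: [3.138, -0.0, 1.571]
ft_force: [-1.0, -0.3, 0.9]
finger_gap: -0.3
grasp_force: 0.0
```

Call:
{"op": "play_rows", "data": {"increments": [0,0,0,0,0,0,0,0,0,0,0,0,0,0,0,0,0,0,0,0,0,0,0,0,0,0,0,0]}}

```text
t: 20.75
ee_pos: [535.3, 149.9, 402.6]
tool_rot: [-3.139, 0.0, 1.571]
ft_force: [0.1, -0.7, 0.1]
finger_gap: 0.2
grasp_force: 0.0
```

```bash
python3 - <<'E'
from h import *
s=manip.get_state(); print(s['t'],s['ee_pos'],s['ft_force'])
for n in ('wrist','side'):
  im,d=save(n,n+'9'); T=np.load('pics/%s9.npz'%n)['T']
  q=cloud(n,d,T).reshape(-1,3)
  for nm,c,rr,lo,hi in (('key',(535,150),10,75,99),('tab',(505.5,257),10,80,112),('tamper',(485,-200),20,30,160)):
    r=q[(np.hypot(q[:,0]-c[0],q[:,1]-c[1])<rr)&(q[:,2]>lo)&(q[:,2]<hi)]
    if len(r): print(n,nm,len(r),r.min(0).round(1),r.max(0).round(1),np.median(r,0).round(1))
E
```

```text
20.75 [535.33316881 149.85030278 402.61182976] [ 0.07814816 -0.72499298  0.07629676]
wrist key 261 [525.9 140.1  86.1] [544.3 159.4  90.2] [534.6 150.2  88.3]
wrist tab 396 [495.7 247.7  97.5] [515.2 267.  102.3] [505.2 257.3 100.1]
side key 35 [528.  140.5  87.2] [544.8 158.7  91. ] [535.8 149.7  88.8]
side tamper 240 [ 474.3 -212.8   32.8] [ 501.  -183.6  152.5] [ 484.9 -192.8  118.1]
```

The key rests at 88 mm: the latch stage is held down 6 mm and the first stage has sprung back, as specified. The tablets are at 100 mm and the tamper is standing. Handing in.

```bash
python3 -c "
from plant import manip
print(manip.finish_job())"
```

```text
the job is handed in; nothing more can be done
None
```

I handed the job in at about 21 s: tablets pushed to the bottom, tamper released upright on its coaster, key held about 1.1 s at halfway and then latched; the hand-in returned no verdict.

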